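Step the dose counter with the spice jar

ROBOT

A 6-joint arm with a two-finger parallel gripper is mounted at the origin on a cart in front of the work surface, level with it; the furniture and walls round the work are solid. World frame = base frame: x ahead of the robot, y to its left, z up, the work surface at z = 0. Lengths are in m, angles in rad, forces in N, time in s.
With the tool pointing down it reaches from about 0.225 to 0.875 m from the base axis. Payload 3.4 kg.
Tool frame: the origin (TCP) lies midway between the tips of the shut fingers; the grasp point (between the pads) lies 19 mm behind it (manip.pinch_z is the distance from the TCP to the grasp point, in m); z points along the fingers, y is the line along which they close (so a half turn about z gives the same grasp; the last joint's range is limited). The gripper opens to 85 mm and grips with 20 to 120 N. Pads are 22 mm wide; open, the fingers measure 114 mm over their backs; the gripper's body (76 mm by 85 mm) begins 54 mm behind the grasp point. The pads swing forward as they close: fully open they stand 13 mm farther back than shut.
Start: joints at [-1.281, 0.276, 1.505, -0, 1.361, -0.121], TCP at [0.23, -0.527, 0.231] pointing down, gripper open.
Joint ranges: [-2.89, 2.89], [-0.75, 2.08], [0.22, 2.7], [-1.18, 4.32], [0.11, 2.71], [-2.7, 2.7]. Speed limits (rad/s): [2.57, 2.57, 3.14, 3.14, 3.14, 3.14].

INTERFACE

Orientations are given as a unit quaternion [w, x, y, z].
In Python, from rig import manip gives the robot as it stands.
- The arm moves only by the tool carry_out, never from a script. Its arguments are lists of equal length, an entry for each row: "delta_pos": the shift along the tool's x, y, z scaled (see below), a list of three; "turn": the turn, a rotation vector about the tool's x, y, z scaled (see below), a list of three; "claw": the closure, from -1 (fully open) to 1 (shut). A call has 1 to 12 rows; each row is the pose to reach, as a shift and turn from the pose commanded when the call began, along the tool's axes at that moment; what a row does not reach only later rows make up. The controller multiplies each number of a shift by 400 mm and each number of a turn by 30 degrees. A row lasts 1/10 s, in which the tool goes at most 50 mm and 8.59 degrees, less where a joint would pass 70% of its speed; a pose out of reach is approached as far as the arm can. A call with a number of a shift or a turn outside -1 to 1 is refused whole. A call with a gripper value outside its range is refused whole. The fingers move at their own pace and stop on an object; "force" is the grip in N (left out, the last holds). Time passes only in rows, so rows that repeat a pose let the fingers close. It gives the time, the measured TCP pose, the force, the opening and the grip force at its end, in the units of the state.
- manip.get_state(): the state, without advancing time (a new reading comes with each control period).
- manip.get_image(name): name is "scene" or "top"; returns a dict with "image" (420x560x3 uint8, red, green, blue), "z_map" (420x560 float32, m along the optical axis (not along the pixel's ray), 0 where there is no reading), "fx", "fy", "cx", "cy" (pixels), "k1" (the pictures are not rectified: a ray, as slopes to the right and down, at radius r is drawn at 1 + k1 r^2 times it, then the intrinsics apply), "world_to_cam" (4x4, takes a point from world to camera coordinates). Camera axes: x right, y down, z forward; pixel columns grow to the right and rows downward; lengths in m; the calibration is good to about 2 mm. A picture is of the moment at which its call begins.
- manip.sign_off(): hands the job in; it is judged then, once.
Trained networks look in the newest picture that a camera, given by its name, has taken for a name from the list of things; names that differ only in an ending like _2 or _b are one class to them, and where a whole thing is asked for, a point or a joint stands for the part that bears it (a point fixed in the world has none). Each returns a list of dicts, best first, with "score" (0 to 1); they miss things now and then, are a little off and sometimes report something else, mostly with a low value. They report only what shows in the picture. A call takes as long as a camera call.
- manip.spot_in(camera, query): "point" ([x, y, z] in m, in world coordinates, good to about 4 mm: the middle of the surface that is visible of it).
- manip.place_of(camera, query): "point" ([x, y, z] in m, in world coordinates, good to about 4 mm: a listed point, or the origin of a listed thing).
The state is a dict: "clock": time; "qpos": joint angles; "qd": joint speeds; "effort": joint torques, N m; "position": TCP position; "ee_rot": TCP orientation; "contact_force": force on the tool from outside, world axes, zero at the start; "moment": the same for the moment, N m; "width": finger opening in m; "gripper_force": force on a finger pad.
Only numpy, scipy, OpenCV 4.12 (cv2) and the standard library are available. Lean on these libraries where they do the work, as an engineer would, in place of code of your own. Each camera call takes 0.05 s, during which the arm holds its last target. There are 200 camera calls.

TASK

Pick up the spice jar and, keeping it upright in the gripper, press it down onto the round sprung seat of the dose counter, all the way to the stop but without ramming it, and let the seat rise fully between presses, until the raised bar on the counter's drum stands between the two pointers. Then leave the jar standing upright on the raised seat. Work the counter with the jar only, never with the gripper, and leave the tin beside the jar where it is.

Things in the scene. Friction and masses are not known exactly. Their poses are not given: they have to be found in the camera images.
- jar_mid (a point): Centre (half-way up) of the spice jar: a slim clear jar with a dark screw lid, 41 mm in diameter, 105 mm high, about 0.11 kg, standing upright on the worktop left of the hob (4 mm below the hob, at z = -0.004); z points up through the lid. The point is 52.5 mm above the jar's underside. Grasp it across its 41 mm from above.
- tin_mid (a point): Centre (half-way up) of a bystander that stands near the jar and may change places with it: a short wide tin, 57 mm in diameter and 72 mm high.
- counter: Dose counter, fixed on the worktop right of the hob: a white housing 92 mm wide (y) and 155 mm long (x from -113 to +42 mm). Its origin lies on the worktop under the axis of the seat; x points from the drum towards the seat, z up. At the origin a steel plunger comes out of a block 60 mm high and carries the seat; the drum lies nearer the robot, between two round cheeks.
- seat_axis (a point): Point on the seat's vertical axis 60 mm above the worktop (not at seat height). The seat is a flat round dish, 60 mm inside its rim (3.5 mm high), 68 mm outside. It is screwed to the plunger at a height that changes from case to case and is not reported: when up, its floor stands 86 to 104 mm above the worktop. Find it by touch or by sight.
- plunger (a joint): Travel of plunger and seat, m: 0 is up (at rest), 0.0155 is fully down on a firm stop. The spring holds it up with about 5.5 N (it carries the jar without sinking) and takes about 11 N fully down, about 15 N in all while the drum turns too; when the force climbs clearly past that (17 to 25 N), the stop is reached. Let go, it rises within about 0.5 s.
- drum (a joint): Turn of the drum, rad: 0 (or a whole turn, 6.283) when the raised bar lies between the pointers, negative before. Each full press pushes it on (its robot side rises) and ends on a station, one every 0.785 rad; if it began between two, that press is a part step. A short press leaves it between two; press again. The next step is taken up only once the seat has risen fully. It never turns back.
- drum_axis (a point): Centre of the drum, 46 mm above the worktop: 68 mm in diameter, 48 mm wide, axis level along the counter's y, top 80 mm above the worktop. Its rim has eight stations: the raised bar along its width, and groups of 1 to 7 raised dots; the number of dots at the pointers is the number of steps still to go.
- pointers (a point): Point on the drum's rim midway between the two pointers: black ridges on the cheeks, one at each end of the drum, on the robot's side and 45 degrees up from level. The raised bar has to end here.

How it is judged:
By the outcome, as a careful person would: the job done as asked, in the order asked, and still so for the second after the job is handed in, with the robot touching nothing.
It also fails if it takes over 61 s, if anything falls off the work surface, if the arm or the gripper's body presses on something with over 40 N, if the wrist force passes 120 N, or if a joint passes its speed limit or range.

## Working session

There is one attempt and no reset: what is moved stays moved. The work goes in short steps, Python scripts to look and compute and a tool call to move; the robot and the scene stay as the last step left them, time stands still between calls to the robot, and variables do not carry over. Pictures are saved under pics/ and viewed, at most 10 in all, crops included, and the job is handed in when it is done.

Besides the shell and the picture viewer there is one more tool, called as a command line: name --argument value ..., lists and objects as JSON in quotes. carry_out: Moves the arm, as the interface text tells. Shifts and turns lie within -1 to 1; 1 stands for 400 mm of shift or 30 degrees of turn. Its arguments: {"type":"object","properties":{"delta_pos":{"type":"array","items":{"type":"array","items":{"type":"number","minimum":-1,"maximum":1}}},"turn":{"type":"array","items":{"type":"array","items":{"type":"number","minimum":-1,"maximum":1}}},"claw":{"type":"array","items":{"type":"number"}},"force":{"type":"number"}},"required":["delta_pos","turn","claw"]}

```bash
mkdir -p pics
cat > h.py <<'E'
import numpy as np,cv2
from rig import manip
def save(im,n): cv2.imwrite('pics/'+n,cv2.cvtColor(im,cv2.COLOR_RGB2BGR))
def pix(d,p):
    q=d['world_to_cam']@np.append(p,1); s=q[:2]/q[2]; s=s*(1+d['k1']*(s@s)); return d['fx']*s[0]+d['cx'],d['fy']*s[1]+d['cy']
def cloud(d):
    h,w=d['z_map'].shape; u,v=np.meshgrid(np.arange(w),np.arange(h))
    a=(u-d['cx'])/d['fx'];b=(v-d['cy'])/d['fy'];x,y=a.copy(),b.copy()
    for _ in range(8):
        f=1+d['k1']*(x*x+y*y);x=a/f;y=b/f
    z=d['z_map'];P=np.stack([x*z,y*z,z,np.ones_like(z)],-1)
    P=P@np.linalg.inv(d['world_to_cam']).T
    P=P[...,:3]; P[z==0]=np.nan; return P
E
python3 - <<'E'
from h import *
s=manip.get_state();print({k:np.round(v,3) for k,v in s.items()}, manip.pinch_z)
for c in ('scene','top'):
    d=manip.get_image(c);save(d['image'],c+'0.png');np.savez(c+'0.npz',**d)
    for q in ('jar_mid','tin_mid','counter','seat_axis','drum_axis','pointers'):
        for r in manip.place_of(c,q)[:2]: print(c,q,np.round(r['point'],3),round(r['score'],2),np.round(pix(d,r['point'])))
E
```

```text
{'clock': np.float64(0.0), 'qpos': array([-1.281,  0.277,  1.506, -0.   ,  1.361, -0.121]), 'qd': array([-0.001,  0.001,  0.   , -0.002,  0.002, -0.001]), 'effort': array([-0.0000e+00, -4.1678e+01, -2.4581e+01, -0.0000e+00,  1.1000e-02,
        0.0000e+00]), 'position': array([ 0.229, -0.527,  0.23 ]), 'ee_rot': array([-0.001,  0.979,  0.204, -0.   ]), 'contact_force': array([-0.869, -0.144,  0.718]), 'moment': array([ 0.003, -0.016, -0.039]), 'gripper_force': np.float64(0.0), 'width': np.float64(0.086)} 0.0187
scene jar_mid [0.432 0.363 0.046] 0.54 [237. 163.]
scene tin_mid [0.478 0.454 0.033] 0.66 [238. 152.]
scene counter [ 0.493 -0.381 -0.003] 0.9 [365. 295.]
scene seat_axis [ 0.492 -0.383  0.057] 0.95 [368. 280.]
scene drum_axis [ 0.416 -0.394  0.041] 0.79 [346. 296.]
scene pointers [ 0.389 -0.395  0.066] 0.62 [338. 293.]
top jar_mid [0.436 0.366 0.045] 0.69 [192. 211.]
top tin_mid [0.471 0.451 0.028] 0.82 [169. 202.]
top counter [ 0.49  -0.381 -0.004] 0.91 [411. 193.]
top counter [ 0.496 -0.383  0.061] 0.54 [416. 188.]
top seat_axis [ 0.494 -0.385  0.06 ] 0.88 [416. 189.]
top seat_axis [ 0.494 -0.381 -0.005] 0.32 [410. 193.]
top drum_axis [ 0.416 -0.393  0.041] 0.68 [419. 213.]
top pointers [ 0.39  -0.4    0.069] 0.69 [424. 219.]
```

Run:
```python
from h import *
for c in ('scene','top'):
    d=dict(np.load(c+'0.npz'));P=cloud(d)
    for n,cen in (('jar',(.434,.365)),('tin',(.475,.452)),('seat',(.493,-.383))):
        m=(np.hypot(P[...,0]-cen[0],P[...,1]-cen[1])<.045)
        z=P[...,2][m]; 
        lo={'jar':.09,'tin':.06,'seat':.078}[n]
        k=m&(P[...,2]>lo)&(P[...,2]<.2);Q=P[k]
        print(c,n,len(Q),Q.mean(0).round(4),Q.min(0).round(3),Q.max(0).round(3),np.percentile(Q[:,2],[10,50,90]).round(4))
im=dict(np.load('scene0.npz'))['image'];t=dict(np.load('top0.npz'))['image']
a=cv2.resize(im[255:335,300:420],(600,400),interpolation=3);b=cv2.resize(t[160:240,370:460],(450,400))
c=cv2.resize(im[110:190,190:280],(350,311)); e=cv2.resize(t[170:240,130:230],(400,280))
o=np.zeros((600,800,3),np.uint8)
o[:300,:450]=cv2.resize(a,(450,300));o[:300,450:750]=cv2.resize(b,(300,300))[:,:300];o[300:,:350]=cv2.resize(c,(350,300));o[300:580,380:780]=e
save(o,'m0.png')
```

```text
scene jar 71 [0.431  0.3584 0.0987] [0.413 0.34  0.09 ] [0.452 0.385 0.105] [0.0916 0.0997 0.1035]
scene tin 83 [0.478  0.4574 0.0645] [0.445 0.425 0.06 ] [0.502 0.486 0.073] [0.0618 0.0644 0.0678]
scene seat 388 [ 0.4915 -0.3837  0.0989] [ 0.457 -0.419  0.09 ] [ 0.526 -0.348  0.106] [0.0956 0.0989 0.1024]
top jar 124 [0.4369 0.3626 0.1018] [0.418 0.343 0.091] [0.456 0.381 0.11 ] [0.0972 0.102  0.106 ]
top tin 218 [0.4777 0.4509 0.0662] [0.449 0.424 0.06 ] [0.507 0.48  0.076] [0.0619 0.066  0.0705]
top seat 323 [ 0.4925 -0.3833  0.1005] [ 0.461 -0.416  0.091] [ 0.526 -0.348  0.111] [0.0957 0.1003 0.1051]
```

View pics/m0.png

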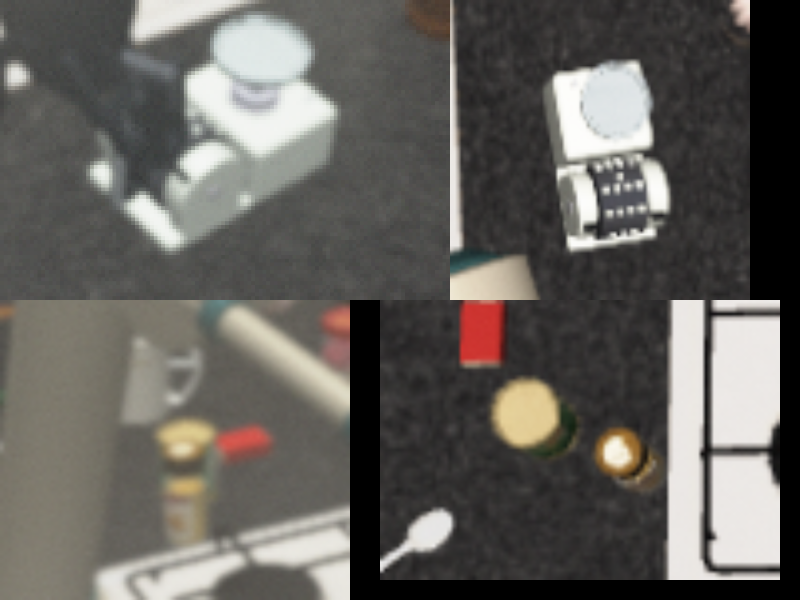

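View pics/scene0.png

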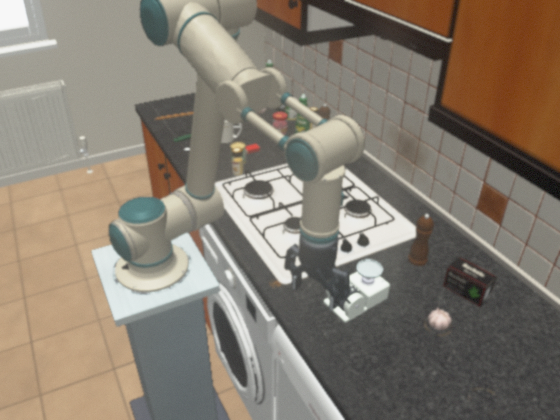

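The pictures show the tin (pale lid) at top px (166,199), the jar (brown lid) at (190,208), and the counter with its seat at (416,187). The measured heights agree with the sizes given. I'll move toward the jar now and keep the tool orientation; at this yaw the fingers clear the tin.

carry_out --delta_pos '[[0.68, -0.92, 0], [0.68, -0.92, 0], [0.68, -0.92, 0], [0.68, -0.92, 0], [0.68, -0.92, 0], [0.68, -0.92, 0], [0.68, -0.92, 0], [0.68, -0.92, 0], [0.68, -0.92, 0], [0.68, -0.92, 0], [0.68, -0.92, 0]]' --turn '[[0, 0, 0], [0, 0, 0], [0, 0, 0], [0, 0, 0], [0, 0, 0], [0, 0, 0], [0, 0, 0], [0, 0, 0], [0, 0, 0], [0, 0, 0], [0, 0, 0]]' --claw '[-1, -1, -1, -1, -1, -1, -1, -1, -1, -1, -1]'

```text
clock: 1.8
position: [0.3322, -0.0799, 0.2315]
ee_rot: [0.0, 0.978, 0.206, 0.0]
contact_force: [-0.6, -0.5, 0.3]
width: 0.0852
gripper_force: 0.0
```

carry_out --delta_pos '[[0.68, -0.92, 0], [0.68, -0.92, 0], [0.68, -0.92, 0], [0.68, -0.92, 0], [0.68, -0.92, 0], [0.68, -0.92, 0], [0.68, -0.92, 0], [0.68, -0.92, 0], [0.68, -0.92, 0], [0.68, -0.92, 0], [0.68, -0.92, 0], [0.68, -0.92, 0]]' --turn '[[0, 0, 0], [0, 0, 0], [0, 0, 0], [0, 0, 0], [0, 0, 0], [0, 0, 0], [0, 0, 0], [0, 0, 0], [0, 0, 0], [0, 0, 0], [0, 0, 0], [0, 0, 0]]' --claw '[-1, -1, -1, -1, -1, -1, -1, -1, -1, -1, -1, -1]'

```text
clock: 3.0
position: [0.4352, 0.3626, 0.2308]
ee_rot: [0.001, 0.979, 0.203, -0.001]
contact_force: [-0.6, 0.1, -0.2]
width: 0.0857
gripper_force: 0.0
```

```bash
cat >> h.py <<'E'
def togo(p):
    from scipy.spatial.transform import Rotation as R
    s=manip.get_state();w,x,y,z=s['ee_rot'];r=R.from_quat([x,y,z,w])
    print('t',round(float(s['clock']),2),'pos',s['position'].round(4),'q',s['ee_rot'].round(4),'F',s['contact_force'].round(1),'w',round(float(s['width']),4),'g',round(float(s['gripper_force']),1),'qpos',s['qpos'].round(2))
    if p is not None: print('units',(r.inv().apply(np.array(p)-s['position'])/.4).round(3))
E
python3 - <<'E'
from h import *
togo([.435,.363,.2])
d=dict(np.load('top0.npz'))
d2=manip.get_image('top');t=d2['image']
for q in ('jar_mid',):
    for c in ('scene','top'): print([(np.round(r['point'],3),round(r['score'],2)) for r in manip.place_of(c,q)[:2]])
print([np.round(pix(d,p),1) for p in ([.392,-.397,.07],[.416,-.394,.08])])
o=cv2.resize(t[200:230,400:440],(800,600),interpolation=cv2.INTER_LANCZOS4);save(o,'drum0.png')
E
```

```text
t 3.0 pos [0.4352 0.3626 0.2308] q [ 9.000e-04  9.792e-01  2.030e-01 -6.000e-04] F [-0.6  0.1 -0.2] w 0.0857 g 0.0 qpos [ 0.57  0.26  1.52 -0.    1.36  1.73]
units [ 0.    -0.001  0.077]
[(array([0.432, 0.363, 0.046]), 0.54)]
[(array([0.438, 0.365, 0.049]), 0.63)]
[array([422.6, 218.5]), array([422. , 210.8])]
```

View pics/drum0.png

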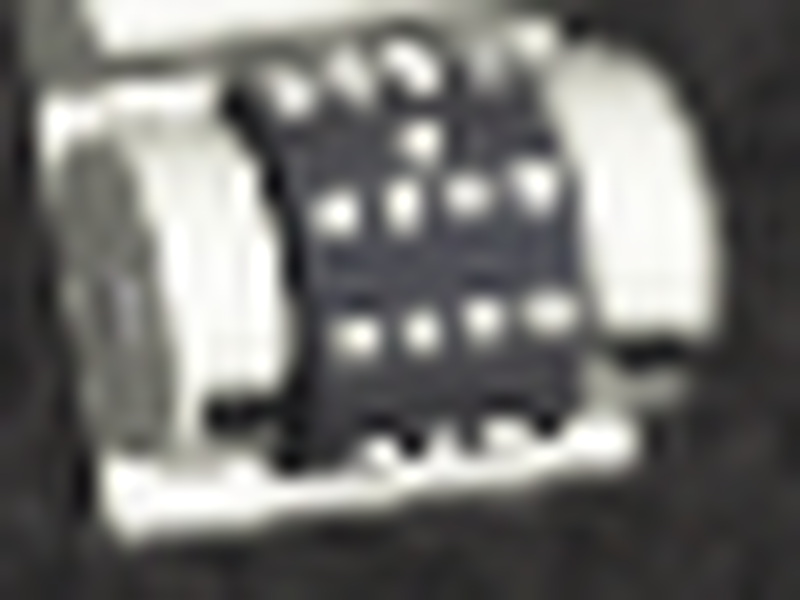

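The drum picture shows the pointers at (245,410) and (650,350). The 4-dot row sits at y≈325, just past them, and the 3-dot row at y≈440 is about 30° short, so the drum is between stations. I expect one part step and then 3 full ones, to be checked after the first press. Next I go down and grasp.

carry_out --delta_pos '[[0, 0, 0.1], [0, 0, 0.2], [0, 0, 0.3], [0, 0, 0.38], [0, 0, 0.44], [0, 0, 0.475], [0, 0, 0.475], [0, 0, 0.475]]' --turn '[[0, 0, 0], [0, 0, 0], [0, 0, 0], [0, 0, 0], [0, 0, 0], [0, 0, 0], [0, 0, 0], [0, 0, 0]]' --claw '[-1, -1, -1, -1, -1, -1, -1, -1]'

```text
clock: 3.95
position: [0.4349, 0.3642, 0.042]
ee_rot: [-0.0, 0.979, 0.203, 0.0]
contact_force: [0.7, 0.7, 0.2]
width: 0.0852
gripper_force: 0.0
```

carry_out --delta_pos '[[0, 0, 0], [0, 0, 0], [0, 0, 0], [0, 0, 0], [0, 0, 0], [0, 0, 0], [0, 0, 0], [0, 0, 0], [0, 0, 0], [0, 0, 0]]' --turn '[[0, 0, 0], [0, 0, 0], [0, 0, 0], [0, 0, 0], [0, 0, 0], [0, 0, 0], [0, 0, 0], [0, 0, 0], [0, 0, 0], [0, 0, 0]]' --claw '[-0.5, -0.3, -0.1, 0.1, 0.3, 0.5, 1, 1, 1, 1]' --force 70

```text
clock: 4.95
position: [0.4348, 0.3652, 0.0423]
ee_rot: [-0.0, 0.979, 0.204, 0.001]
contact_force: [-0.9, -0.1, 5.7]
width: 0.0396
gripper_force: 66.2
```

carry_out --delta_pos '[[0, 0, -0.05], [0, 0, -0.15], [0, 0, -0.25], [0, 0, -0.35], [0, 0, -0.43], [0, 0, -0.48], [0, 0, -0.48]]' --turn '[[0, 0, 0], [0, 0, 0], [0, 0, 0], [0, 0, 0], [0, 0, 0], [0, 0, 0], [0, 0, 0]]' --claw '[1, 1, 1, 1, 1, 1, 1]'

```text
clock: 5.65
position: [0.4358, 0.3658, 0.2364]
ee_rot: [-0.001, 0.979, 0.204, 0.003]
contact_force: [0.5, 0.4, -0.9]
width: 0.0395
gripper_force: 67.2
```

carry_out --delta_pos '[[-0.02, 0.06, 0], [-0.05, 0.15, 0], [-0.08, 0.24, 0], [-0.12, 0.34, 0], [-0.15, 0.44, 0], [-0.19, 0.54, 0], [-0.22, 0.64, 0], [-0.25, 0.74, 0], [-0.28, 0.82, 0], [-0.3, 0.87, 0], [-0.306, 0.888, 0], [-0.306, 0.888, 0]]' --turn '[[0, 0, 0], [0, 0, 0], [0, 0, 0], [0, 0, 0], [0, 0, 0], [0, 0, 0], [0, 0, 0], [0, 0, 0], [0, 0, 0], [0, 0, 0], [0, 0, 0], [0, 0, 0]]' --claw '[1, 1, 1, 1, 1, 1, 1, 1, 1, 1, 1, 1]'

```text
clock: 6.85
position: [0.4635, -0.01, 0.232]
ee_rot: [-0.001, 0.979, 0.203, -0.001]
contact_force: [0.9, 0.3, -2.1]
width: 0.0395
gripper_force: 67.4
```

carry_out --delta_pos '[[-0.02, 0.06, 0], [-0.05, 0.15, 0], [-0.08, 0.24, 0], [-0.12, 0.34, 0], [-0.15, 0.44, 0], [-0.19, 0.54, 0], [-0.22, 0.64, 0], [-0.25, 0.74, 0], [-0.28, 0.82, 0], [-0.3, 0.87, 0], [-0.306, 0.888, 0], [-0.306, 0.888, 0]]' --turn '[[0, 0, 0], [0, 0, 0], [0, 0, 0], [0, 0, 0], [0, 0, 0], [0, 0, 0], [0, 0, 0], [0, 0, 0], [0, 0, 0], [0, 0, 0], [0, 0, 0], [0, 0, 0]]' --claw '[1, 1, 1, 1, 1, 1, 1, 1, 1, 1, 1, 1]'

```text
clock: 8.05
position: [0.4943, -0.3834, 0.2323]
ee_rot: [-0.001, 0.979, 0.204, -0.0]
contact_force: [-1.1, 0.3, -0.7]
width: 0.0398
gripper_force: 67.6
```

Run:
```python
from h import *
togo([.493,-.383,.16])
d=manip.get_image('scene');e=manip.get_image('top')
for c in ('scene','top'):
  for q in ('jar_mid','tin_mid','seat_axis'): print(c,q,[(np.round(r['point'],3),round(r['score'],2)) for r in manip.place_of(c,q)[:2]])
o=np.zeros((420,760,3),np.uint8)
o[:,:480]=cv2.resize(d['image'][200:340,290:450],(480,420),interpolation=2);o[:,480:]=cv2.resize(e['image'][130:235,370:440],(280,420),interpolation=2)
save(o,'held.png')
```

```text
t 8.05 pos [ 0.4943 -0.3834  0.2323] q [-1.000e-03  9.790e-01  2.041e-01 -2.000e-04] F [-1.1  0.3 -0.7] w 0.0398 g 67.6 qpos [-0.77  0.35  1.39  0.    1.4   0.39]
units [-0.003 -0.002  0.181]
scene jar_mid [(array([ 0.49 , -0.384,  0.236]), 0.96)]
scene tin_mid [(array([0.48 , 0.454, 0.033]), 0.78)]
scene seat_axis [(array([ 0.493, -0.384,  0.056]), 0.89)]
top jar_mid [(array([ 0.493, -0.38 ,  0.238]), 0.49)]
top tin_mid [(array([0.474, 0.45 , 0.031]), 0.64)]
top seat_axis []
```

View pics/held.png

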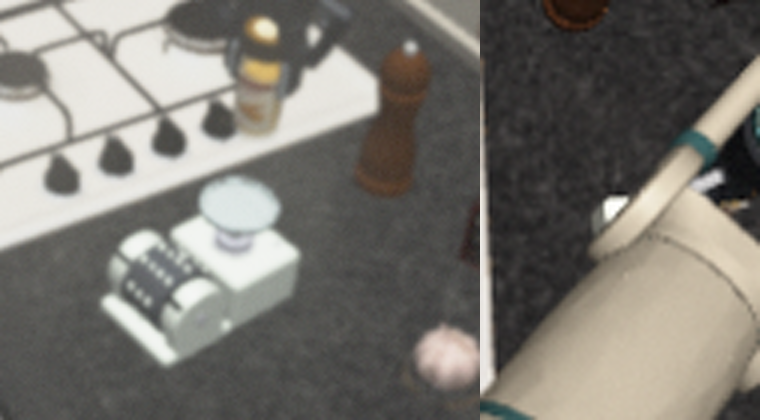

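Jar upright at crop (258,90), held above the seat at (240,205). The scene camera now shows the drum. I'll descend, then touch gently.

carry_out --delta_pos '[[0, 0, 0.05], [0, 0, 0.1], [0, 0, 0.15], [0, 0, 0.18], [0, 0, 0.19], [0, 0, 0.2], [0, 0, 0.2]]' --turn '[[0, 0, 0], [0, 0, 0], [0, 0, 0], [0, 0, 0], [0, 0, 0], [0, 0, 0], [0, 0, 0]]' --claw '[1, 1, 1, 1, 1, 1, 1]'

```text
clock: 9.15
position: [0.4939, -0.3844, 0.1536]
ee_rot: [0.0, 0.979, 0.204, 0.0]
contact_force: [0.2, -0.1, -0.6]
width: 0.0395
gripper_force: 67.6
```

carry_out --delta_pos '[[0, 0, 0.005], [0, 0, 0.01], [0, 0, 0.015], [0, 0, 0.02], [0, 0, 0.02]]' --turn '[[0, 0, 0], [0, 0, 0], [0, 0, 0], [0, 0, 0], [0, 0, 0]]' --claw '[1, 1, 1, 1, 1]'

```text
clock: 9.65
position: [0.4936, -0.3841, 0.145]
ee_rot: [-0.0, 0.979, 0.204, -0.0]
contact_force: [0.6, -0.2, -1.6]
width: 0.0395
gripper_force: 67.6
```

carry_out --delta_pos '[[0, 0, 0.005], [0, 0, 0.01], [0, 0, 0.01]]' --turn '[[0, 0, 0], [0, 0, 0], [0, 0, 0]]' --claw '[1, 1, 1]'

```text
clock: 9.95
position: [0.4937, -0.3843, 0.1422]
ee_rot: [0.0, 0.979, 0.204, 0.0]
contact_force: [-1.3, 1.0, 3.8]
width: 0.0395
gripper_force: 68.0
```

carry_out --delta_pos '[[0, 0, 0.005], [0, 0, 0.01], [0, 0, 0.015], [0, 0, 0.02], [0, 0, 0.025], [0, 0, 0.03], [0, 0, 0.03]]' --turn '[[0, 0, 0], [0, 0, 0], [0, 0, 0], [0, 0, 0], [0, 0, 0], [0, 0, 0], [0, 0, 0]]' --claw '[1, 1, 1, 1, 1, 1, 1]'

```text
clock: 10.65
position: [0.4939, -0.3844, 0.1316]
ee_rot: [0.001, 0.979, 0.204, 0.001]
contact_force: [-2.5, 2.2, 10.1]
width: 0.0395
gripper_force: 68.7
```

carry_out --delta_pos '[[0, 0, 0.0025], [0, 0, 0.005], [0, 0, 0.005]]' --turn '[[0, 0, 0], [0, 0, 0], [0, 0, 0]]' --claw '[1, 1, 1]'

```text
clock: 10.95
position: [0.4939, -0.3844, 0.1299]
ee_rot: [0.001, 0.979, 0.204, 0.001]
contact_force: [-3.1, 2.0, 12.6]
width: 0.0395
gripper_force: 68.7
```

carry_out --delta_pos '[[0, 0, 0.0025], [0, 0, 0.005], [0, 0, 0.005]]' --turn '[[0, 0, 0], [0, 0, 0], [0, 0, 0]]' --claw '[1, 1, 1]'

```text
clock: 11.25
position: [0.494, -0.3844, 0.1293]
ee_rot: [0.001, 0.979, 0.204, 0.001]
contact_force: [-4.2, 3.3, 18.3]
width: 0.0394
gripper_force: 69.4
```

carry_out --delta_pos '[[0, 0, 0.0025], [0, 0, 0.0025]]' --turn '[[0, 0, 0], [0, 0, 0]]' --claw '[1, 1]'

```text
clock: 11.45
position: [0.4941, -0.3845, 0.1293]
ee_rot: [0.001, 0.979, 0.204, 0.001]
contact_force: [-5.3, 3.7, 22.6]
width: 0.0393
gripper_force: 69.8
```

Stop reached (22.6 N, TCP not moving further). I'll rise clear, then check the drum.

carry_out --delta_pos '[[0, 0, -0.01], [0, 0, -0.02], [0, 0, -0.03], [0, 0, -0.04], [0, 0, -0.05], [0, 0, -0.06], [0, 0, -0.07], [0, 0, -0.07], [0, 0, -0.07], [0, 0, -0.07], [0, 0, -0.07]]' --turn '[[0, 0, 0], [0, 0, 0], [0, 0, 0], [0, 0, 0], [0, 0, 0], [0, 0, 0], [0, 0, 0], [0, 0, 0], [0, 0, 0], [0, 0, 0], [0, 0, 0]]' --claw '[1, 1, 1, 1, 1, 1, 1, 1, 1, 1, 1]'

```text
clock: 12.55
position: [0.4936, -0.3842, 0.152]
ee_rot: [-0.0, 0.979, 0.204, -0.0]
contact_force: [-0.3, 1.5, -1.5]
width: 0.0392
gripper_force: 67.2
```

Run:
```python
from h import *
togo(None)
d=manip.get_image('scene');print(np.round(pix(d,[.392,-.397,.07]),1),np.round(pix(d,[.416,-.394,.08]),1))
o=np.zeros((400,800,3),np.uint8)
o[:,:400]=cv2.resize(np.load('scene0.npz')['image'][265:315,325:375],(400,400),interpolation=4)
o[:,400:]=cv2.resize(d['image'][265:315,325:375],(400,400),interpolation=4)
save(o,'p1.png')
```

```text
t 12.55 pos [ 0.4936 -0.3842  0.152 ] q [-2.00e-04  9.79e-01  2.04e-01 -2.00e-04] F [-0.3  1.5 -1.5] w 0.0392 g 67.2 qpos [-0.77  0.4   1.52 -0.    1.22  0.39]
[339.7 291.9] [347.1 285.3]
```

View pics/p1.png

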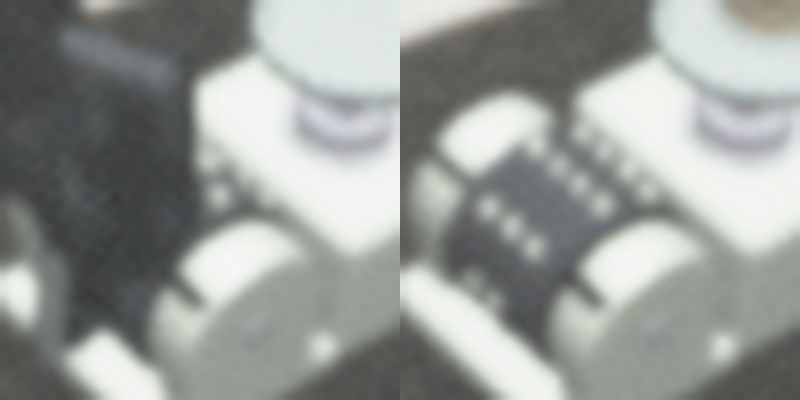

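The right half shows the pointers at (465,175) and (590,290), with 3 dots on the line between them and 2 dots coming next. Three more full presses.

carry_out --delta_pos '[[0, 0, 0.01], [0, 0, 0.018], [0, 0, 0.025], [0, 0, 0.032], [0, 0, 0.039], [0, 0, 0.046], [0, 0, 0.052], [0, 0, 0.058], [0, 0, 0.063], [0, 0, 0.067], [0, 0, 0.07], [0, 0, 0.07]]' --turn '[[0, 0, 0], [0, 0, 0], [0, 0, 0], [0, 0, 0], [0, 0, 0], [0, 0, 0], [0, 0, 0], [0, 0, 0], [0, 0, 0], [0, 0, 0], [0, 0, 0], [0, 0, 0]]' --claw '[1, 1, 1, 1, 1, 1, 1, 1, 1, 1, 1, 1]'

```text
clock: 13.8
position: [0.4941, -0.3844, 0.1292]
ee_rot: [0.001, 0.979, 0.204, 0.001]
contact_force: [-3.7, 4.0, 21.9]
width: 0.0396
gripper_force: 70.0
```

carry_out --delta_pos '[[0, 0, 0], [0, 0, 0]]' --turn '[[0, 0, 0], [0, 0, 0]]' --claw '[1, 1]'

```text
clock: 14.0
position: [0.4941, -0.3844, 0.1292]
ee_rot: [0.001, 0.979, 0.204, 0.001]
contact_force: [-4.5, 4.1, 22.1]
width: 0.0396
gripper_force: 70.0
```

carry_out --delta_pos '[[0, 0, -0.01], [0, 0, -0.02], [0, 0, -0.03], [0, 0, -0.04], [0, 0, -0.05], [0, 0, -0.06], [0, 0, -0.07], [0, 0, -0.07], [0, 0, -0.07], [0, 0, -0.07], [0, 0, -0.07]]' --turn '[[0, 0, 0], [0, 0, 0], [0, 0, 0], [0, 0, 0], [0, 0, 0], [0, 0, 0], [0, 0, 0], [0, 0, 0], [0, 0, 0], [0, 0, 0], [0, 0, 0]]' --claw '[1, 1, 1, 1, 1, 1, 1, 1, 1, 1, 1]'

```text
clock: 15.1
position: [0.4936, -0.3841, 0.1519]
ee_rot: [-0.0, 0.979, 0.204, -0.0]
contact_force: [0.0, -1.0, -2.2]
width: 0.0398
gripper_force: 67.3
```

carry_out --delta_pos '[[0, 0, 0.01], [0, 0, 0.018], [0, 0, 0.025], [0, 0, 0.032], [0, 0, 0.039], [0, 0, 0.046], [0, 0, 0.052], [0, 0, 0.058], [0, 0, 0.063], [0, 0, 0.067], [0, 0, 0.07], [0, 0, 0.07]]' --turn '[[0, 0, 0], [0, 0, 0], [0, 0, 0], [0, 0, 0], [0, 0, 0], [0, 0, 0], [0, 0, 0], [0, 0, 0], [0, 0, 0], [0, 0, 0], [0, 0, 0], [0, 0, 0]]' --claw '[1, 1, 1, 1, 1, 1, 1, 1, 1, 1, 1, 1]'

```text
clock: 16.3
position: [0.4942, -0.3844, 0.1292]
ee_rot: [0.001, 0.979, 0.204, 0.001]
contact_force: [-4.0, 4.0, 21.7]
width: 0.0395
gripper_force: 70.0
```

carry_out --delta_pos '[[0, 0, 0], [0, 0, 0]]' --turn '[[0, 0, 0], [0, 0, 0]]' --claw '[1, 1]'

```text
clock: 16.5
position: [0.4941, -0.3843, 0.1292]
ee_rot: [0.001, 0.979, 0.204, 0.001]
contact_force: [-3.9, 4.5, 22.0]
width: 0.0399
gripper_force: 70.0
```

carry_out --delta_pos '[[0, 0, -0.01], [0, 0, -0.02], [0, 0, -0.03], [0, 0, -0.04], [0, 0, -0.05], [0, 0, -0.06], [0, 0, -0.07], [0, 0, -0.07], [0, 0, -0.07], [0, 0, -0.07], [0, 0, -0.07]]' --turn '[[0, 0, 0], [0, 0, 0], [0, 0, 0], [0, 0, 0], [0, 0, 0], [0, 0, 0], [0, 0, 0], [0, 0, 0], [0, 0, 0], [0, 0, 0], [0, 0, 0]]' --claw '[1, 1, 1, 1, 1, 1, 1, 1, 1, 1, 1]'

```text
clock: 17.6
position: [0.4936, -0.3841, 0.1519]
ee_rot: [-0.0, 0.979, 0.204, -0.0]
contact_force: [-0.1, 0.5, -1.5]
width: 0.0399
gripper_force: 67.3
```

Run:
```python
from h import *
togo(None)
d=manip.get_image('scene')
save(cv2.resize(d['image'][245:315,325:395],(560,560),interpolation=4),'p3.png')
```

```text
t 17.6 pos [ 0.4936 -0.3841  0.1519] q [-2.00e-04  9.79e-01  2.04e-01 -2.00e-04] F [-0.1  0.5 -1.5] w 0.0399 g 67.3 qpos [-0.77  0.4   1.52 -0.    1.22  0.39]
```

View pics/p3.png

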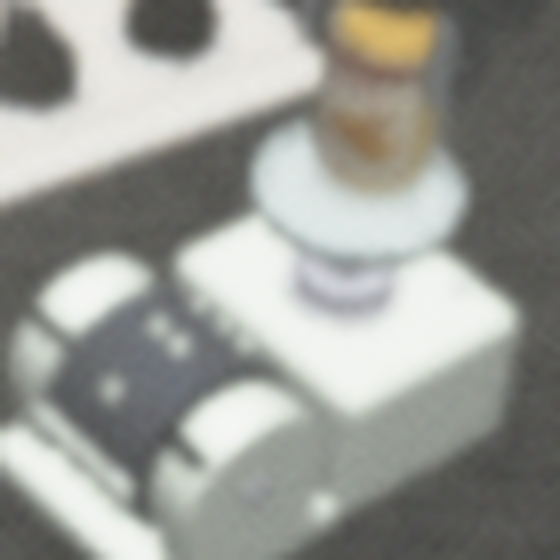

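One dot at the pointers (112,390), with the bar next below. One more press.

carry_out --delta_pos '[[0, 0, 0.01], [0, 0, 0.018], [0, 0, 0.025], [0, 0, 0.032], [0, 0, 0.039], [0, 0, 0.046], [0, 0, 0.052], [0, 0, 0.058], [0, 0, 0.063], [0, 0, 0.067], [0, 0, 0.07], [0, 0, 0.07]]' --turn '[[0, 0, 0], [0, 0, 0], [0, 0, 0], [0, 0, 0], [0, 0, 0], [0, 0, 0], [0, 0, 0], [0, 0, 0], [0, 0, 0], [0, 0, 0], [0, 0, 0], [0, 0, 0]]' --claw '[1, 1, 1, 1, 1, 1, 1, 1, 1, 1, 1, 1]'

```text
clock: 18.85
position: [0.4942, -0.3844, 0.1292]
ee_rot: [0.001, 0.979, 0.204, 0.001]
contact_force: [-4.1, 5.2, 22.7]
width: 0.0395
gripper_force: 69.8
```

carry_out --delta_pos '[[0, 0, 0], [0, 0, 0]]' --turn '[[0, 0, 0], [0, 0, 0]]' --claw '[1, 1]'

```text
clock: 19.05
position: [0.4942, -0.3843, 0.1292]
ee_rot: [0.001, 0.979, 0.204, 0.001]
contact_force: [-4.0, 3.4, 22.0]
width: 0.0394
gripper_force: 69.8
```

carry_out --delta_pos '[[0, 0, -0.01], [0, 0, -0.02], [0, 0, -0.03], [0, 0, -0.04], [0, 0, -0.05], [0, 0, -0.06], [0, 0, -0.07], [0, 0, -0.07], [0, 0, -0.07], [0, 0, -0.07], [0, 0, -0.07]]' --turn '[[0, 0, 0], [0, 0, 0], [0, 0, 0], [0, 0, 0], [0, 0, 0], [0, 0, 0], [0, 0, 0], [0, 0, 0], [0, 0, 0], [0, 0, 0], [0, 0, 0]]' --claw '[1, 1, 1, 1, 1, 1, 1, 1, 1, 1, 1]'

```text
clock: 20.15
position: [0.4936, -0.3841, 0.1519]
ee_rot: [-0.0, 0.979, 0.204, -0.0]
contact_force: [0.5, -0.1, -0.6]
width: 0.0396
gripper_force: 67.3
```

Run:
```python
from h import *
togo(None)
d=manip.get_image('scene')
save(cv2.resize(d['image'][245:315,325:395],(560,560),interpolation=4),'p4.png')
```

```text
t 20.15 pos [ 0.4936 -0.3841  0.1519] q [-2.00e-04  9.79e-01  2.04e-01 -2.00e-04] F [ 0.5 -0.1 -0.6] w 0.0396 g 67.3 qpos [-0.77  0.4   1.52 -0.    1.22  0.39]
```

View pics/p4.png

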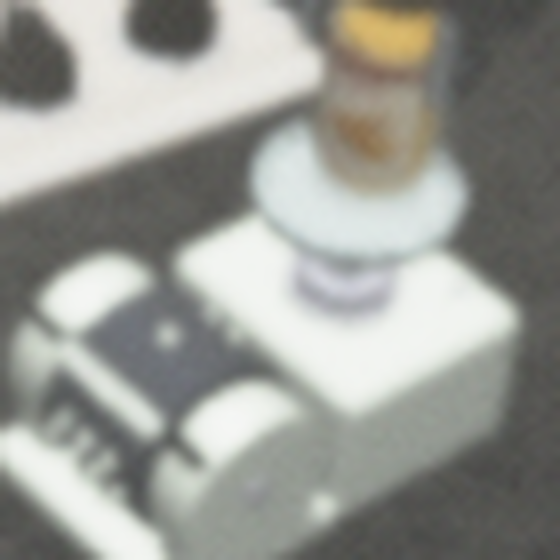

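carry_out --delta_pos '[[0, 0, 0.006], [0, 0, 0.012], [0, 0, 0.015], [0, 0, 0.018], [0, 0, 0.018], [0, 0, 0.018]]' --turn '[[0, 0, 0], [0, 0, 0], [0, 0, 0], [0, 0, 0], [0, 0, 0], [0, 0, 0]]' --claw '[1, 1, 1, 1, 1, 1]'

```text
clock: 20.8
position: [0.4937, -0.3843, 0.1451]
ee_rot: [0.0, 0.979, 0.204, 0.0]
contact_force: [0.3, 0.8, -1.6]
width: 0.0396
gripper_force: 67.5
```

The bar lies between the pointers at (65,345) and (190,450). Lowering to light contact.

carry_out --delta_pos '[[0, 0, 0.002], [0, 0, 0.003], [0, 0, 0.003]]' --turn '[[0, 0, 0], [0, 0, 0], [0, 0, 0]]' --claw '[1, 1, 1]'

```text
clock: 21.1
position: [0.4939, -0.3843, 0.1448]
ee_rot: [0.0, 0.979, 0.204, 0.0]
contact_force: [-0.1, 0.6, 4.8]
width: 0.0396
gripper_force: 67.5
```

carry_out --delta_pos '[[0, 0, 0.0015], [0, 0, 0.0015], [0, 0, 0.0015]]' --turn '[[0, 0, 0], [0, 0, 0], [0, 0, 0]]' --claw '[1, 1, 1]'

```text
clock: 21.4
position: [0.4939, -0.3843, 0.1437]
ee_rot: [0.0, 0.979, 0.204, 0.0]
contact_force: [-0.3, 0.8, 5.8]
width: 0.0395
gripper_force: 67.5
```

carry_out --delta_pos '[[0, 0, -0.003], [0, 0, -0.003], [0, 0, -0.003]]' --turn '[[0, 0, 0], [0, 0, 0], [0, 0, 0]]' --claw '[1, 1, 1]' --force 20

```text
clock: 21.7
position: [0.4938, -0.3844, 0.1446]
ee_rot: [0.0, 0.979, 0.204, 0.0]
contact_force: [-1.3, -0.1, 4.7]
width: 0.0393
gripper_force: 67.5
```

carry_out --delta_pos '[[0, 0, 0], [0, 0, 0], [0, 0, 0], [0, 0, 0], [0, 0, 0], [0, 0, 0], [0, 0, 0], [0, 0, 0], [0, 0, 0], [0, 0, 0]]' --turn '[[0, 0, 0], [0, 0, 0], [0, 0, 0], [0, 0, 0], [0, 0, 0], [0, 0, 0], [0, 0, 0], [0, 0, 0], [0, 0, 0], [0, 0, 0]]' --claw '[0.15, 0.05, -0.05, -0.15, -0.3, -0.5, -0.7, -1, -1, -1]'

```text
clock: 22.7
position: [0.4937, -0.3843, 0.1445]
ee_rot: [0.0, 0.979, 0.204, 0.0]
contact_force: [-0.2, -0.1, 0.1]
width: 0.0857
gripper_force: 0.0
```

carry_out --delta_pos '[[0, 0, -0.02], [0, 0, -0.06], [0, 0, -0.12], [0, 0, -0.2], [0, 0, -0.28], [0, 0, -0.35], [0, 0, -0.38], [0, 0, -0.38], [0, 0, -0.38]]' --turn '[[0, 0, 0], [0, 0, 0], [0, 0, 0], [0, 0, 0], [0, 0, 0], [0, 0, 0], [0, 0, 0], [0, 0, 0], [0, 0, 0]]' --claw '[-1, -1, -1, -1, -1, -1, -1, -1, -1]'

```text
clock: 23.6
position: [0.4933, -0.3838, 0.2954]
ee_rot: [-0.001, 0.979, 0.204, -0.0]
contact_force: [0.3, 0.1, -0.4]
width: 0.0851
gripper_force: 0.0
```

Run:
```python
from h import *
togo(None)
d=manip.get_image('scene')
for q in ('jar_mid','tin_mid'): print(q,[(np.round(r['point'],3),round(r['score'],2)) for r in manip.place_of('scene',q)[:2]])
save(cv2.resize(d['image'][225:315,315:405],(560,560),interpolation=4),'p5.png')
```

```text
t 23.6 pos [ 0.4933 -0.3838  0.2954] q [-7.00e-04  9.79e-01  2.04e-01 -5.00e-04] F [ 0.3  0.1 -0.4] w 0.0851 g 0.0 qpos [-0.77  0.33  1.27 -0.    1.54  0.39]
jar_mid [(array([ 0.491, -0.386,  0.152]), 0.97)]
tin_mid [(array([0.479, 0.454, 0.032]), 0.88)]
```

View pics/p5.png

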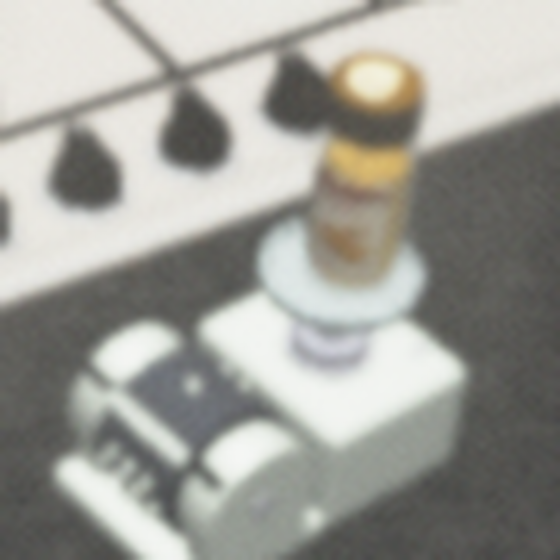

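The jar stands upright on the raised seat at (365,170), the bar lies between the pointers at (105,390) and (205,475), and the tin has not moved.

```bash
python3 -c "
from rig import manip; print(manip.sign_off())"
```

```text
the job is handed in; nothing more can be done
None
```

The job is handed in at about 24 s: after one part-step and three full presses the bar stands between the pointers, the jar is upright on the raised seat, and the tin is where it was.

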